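# Lock the label roll on its spindle with the linch pin

### The arm

A 6-joint arm with a two-finger parallel gripper is mounted at the origin on a cart in front of the work surface, level with it; the furniture and walls round the work are solid. World frame = base frame: x ahead of the robot, y to its left, z up, the work surface at z = 0. Lengths are in m, angles in rad, forces in N, time in s.
With the tool pointing down it reaches from about 0.3 to 0.875 m from the base axis. Payload 6.4 kg.
Tool frame: the origin (TCP) lies midway between the tips of the shut fingers; the grasp point (between the pads) lies 19 mm behind it (grasp_offset is the z of the grasp point in the tool frame, in m); z points along the fingers, y is the line along which they close (so a half turn about z gives the same grasp; the last joint's range is limited). The gripper opens to 85 mm and grips with 20 to 120 N. Pads are 22 mm wide; open, the fingers measure 114 mm over their backs; the gripper's body (76 mm by 85 mm) begins 54 mm behind the grasp point. The pads swing forward as they close: fully open they stand 13 mm farther back than shut.
Start: joints at [0.897, 0.181, 1.607, -0, 1.354, -0.206], TCP at [0.259, 0.513, 0.231] pointing down, gripper open.
Joint ranges: [-2.99, 2.99], [-0.89, 2.07], [0.3, 2.58], [-1.14, 4.28], [0, 2.63], [-3.12, 3.12]. Speed limits (rad/s): [2.57, 2.57, 3.01, 3.14, 3.14, 3.14].

### API

Orientations are given as a rotation vector (axis times angle).
In Python, from cell import move_ptp, move_straight, move_joints, open_gripper, clamp, wait, solve_ik, grab_frame, camera_model, Unreachable, hand_in, outline_of, current_t, current_joints, current_qvel, current_joint_efforts, current_tool_pos, current_orientation, current_force, current_moment, current_finger_gap, current_grip_force, grasp_offset gives the robot as it stands. The module is installed in compiled form; this text tells all that it offers. Calls block until the motion is done:
- move_ptp(position, orientation): joint-space move of the TCP to a pose.
- move_straight(position, rotation=None, speed=0.15, f_stop=None): straight line of the TCP; rotation=None keeps the orientation; speed is the mean speed in m/s. With f_stop (N) it stops when the force on the tool has changed by that much, and returns True; else False.
- move_joints(angles): joint-space move.
- open_gripper() and clamp(squeeze=None): open the fingers fully, or close them until they stop; squeeze is the grip in N (None keeps the last).
- wait(seconds).
- solve_ik(position, orientation): joint angles nearest the present ones, or None.
- grab_frame(name): name is "side" or "top"; returns (picture, depth): 480x640x3 uint8, blue, green, red; 480x640 float32, m along the optical axis (not along the pixel's ray), 0 where there is no reading.
- camera_model(name): a dict with "intrinsics" (3x3 intrinsics, pixels), "R" (3x3) and "t" (3): a world point X has camera coordinates R X + t. Camera axes: x right, y down, z forward; pixel columns grow to the right and rows downward; lengths in m; the calibration is good to about 2 mm. A picture is of the moment at which its call begins. camera_model takes no time and is no camera call.
A pose or a line that the arm cannot do raises Unreachable and nothing moves.
- hand_in(): hands the job in; it is judged then, once.
Trained networks look in the newest picture that a camera, given by its name, has taken for a name from the list of things; names that differ only in an ending like _2 or _b are one class to them, and where a whole thing is asked for, a point or a joint stands for the part that bears it (a point fixed in the world has none). Each returns a list of dicts, best first, with "confidence" (0 to 1); they miss things now and then, are a little off and sometimes report something else, mostly with a low value. They report only what shows in the picture. A call takes as long as a camera call.
- outline_of(camera, query): "region" (480x640 bool, what is visible of it) and "rect" ([left, top, width, height] in pixels, round what is visible of it).
Readings, each from a call of its own:
- current_t(): time.
- current_joints(): joint angles.
- current_qvel(): joint speeds.
- current_joint_efforts(): joint torques, N m.
- current_tool_pos(): TCP position.
- current_orientation(): TCP orientation.
- current_force(): force on the tool from outside, world axes, zero at the start.
- current_moment(): the same for the moment, N m.
- current_finger_gap(): finger opening in m.
- current_grip_force(): force on a finger pad.
Only numpy, scipy, OpenCV 4.12 (cv2) and the standard library are available. Lean on these libraries where they do the work, as an engineer would, in place of code of your own. Each camera call takes 0.05 s, during which the arm holds its last target. There are 200 camera calls.

### The job

Secure the label roll on the unwinder: lift the linch pin out of its pocket block, push it straight down through the cross hole near the spindle's free end until its collar sits on the spindle, and swing its sprung ring down over the spindle end until it snaps shut underneath. Leave the tube rack, the stamp and the tape roll where they are.

Things in the scene. Friction and masses are not known exactly. Their poses are not given: they have to be found in the camera images.
- pin_grip (a point): Middle of the linch pin's black grip, 18 (x) x 13 (y) x 28 mm (z), the only part to hold: pinch it across y. z up along the pin; the ring opens to -x. Below this point: bottom of the grip 14 mm, ring pivot (barrel 20 mm long in y) 25 mm, underside of the 18 mm collar 34 mm, tip 84 mm. Loose, about 0.1 kg. Starts upright in the block's pocket, collar on the block's top, its turn about z varies
- pin_tip (a point): Lower end of the pin's 9 mm steel shank, on its axis, 50 mm below the underside of the collar (the last 7 mm taper to a blunt point); same axes as pin_grip
- ring (a joint): Angle of the steel ring (4 mm wire, 45 mm wide) hinged on the pin above its collar, about the pin's y. 0: shut, hanging along the shank, wire against its -x side. 1.5: open, level, reaching to the pin's -x side, where it starts. Over-centre spring: above about 1.2 it springs back open, below about 0.9 it snaps shut by itself; pressing the far end down takes about 1 to 3 N
- ring_end (a point): Middle of the ring's far end, on the centre line of its wire, 44 mm from the ring's pivot; to shut the ring this end is pressed down and passes in front of and under the spindle's free end
- cross_hole (a point): Centre of the upper mouth of the 11 mm vertical cross hole through the flat-milled end (22 mm wide, 18 mm thick) of the unwinder's level spindle, 109 mm above the table; z up, -x points to the spindle's free end, 18 mm beyond. Behind it (+x): hub (29 mm) from 12 mm on, 5.5 mm higher than this point; keeper disc (54 mm) at 23 mm; 82 mm back flange at 62 mm. Fixed to the table
- pocket (a point): Centre of the mouth of the 11 mm pocket, 52 mm deep, in the top of the fixed aluminium block (42 x 42 mm, 62 mm high, flat foot 78 mm long) where the pin is parked; z up
- tube_rack: Small pale block with three upright orange tubes, 66 x 66 x 102 mm, loose bystander; origin at the centre of its underside
- stamp: Lot stamp with a black knob on a wooden block, 27 x 52 x 70 mm, loose bystander; origin at the centre of its underside
- tape: Roll of tape lying flat, 96 mm wide, 48 mm high, loose bystander; origin at the centre of its underside

How it is judged:
By the outcome, as a careful person would: the job done as asked, in the order asked, and still so for the second after the job is handed in, with the robot touching nothing.
It also fails if it takes over 58 s, if anything falls off the work surface, if the arm or the gripper's body presses on something with over 40 N, if the wrist force passes 120 N, or if a joint passes its speed limit or range.

## Working session

There is one attempt and no reset: what is moved stays moved. The work goes in short steps, each a Python script; the robot and the scene stay as the last script left them, time stands still between calls to the robot, and variables do not carry over. Pictures are saved under pics/ and viewed, at most 10 in all, crops included, and the job is handed in when it is done.

```bash
mkdir -p pics; cat > h.py <<'E'
from cell import *
import numpy as np, cv2
def cloud(cam):
    im,d=grab_frame(cam); m=camera_model(cam); K,R,t=[np.array(m[k]) for k in("intrinsics","R","t")]
    v,u=np.mgrid[0:480,0:640]
    c=np.stack([(u-K[0,2])/K[0,0]*d,(v-K[1,2])/K[1,1]*d,d],-1)
    return im,d,(c-t)@R   # R^T(c-t)
E
python3 - <<'E'
from h import *
for c in("side","top"):
    im,d,P=cloud(c); cv2.imwrite(f"pics/{c}0.png",im); np.savez(f"{c}0.npz",P=P,d=d)
    m=camera_model(c); print(c,-np.array(m["R"]).T@m["t"],np.array(m["R"])[2],m["intrinsics"][0][0])
    for q in("pin_grip","ring","tube_rack","stamp","tape"):
        for r in outline_of(c,q)[:2]:
            g=r["region"]&(d>0); p=P[g]; print(q,round(r["confidence"],2),np.array(r["rect"]).astype(int),np.round(np.median(p,0),3),np.round(np.percentile(p,[3,97],axis=0),3).tolist() if len(p) else "")
print(current_t(),grasp_offset,current_orientation())
E
```

```text
side [ 0.40092508 -1.29261651  0.59268846] [ 0.06066069  0.93074556 -0.36060086] 554.4157415967214
tube_rack 0.83 [310 199  23  37] [0.504 0.331 0.04 ] [[0.476, 0.315, 0.004], [0.538, 0.38, 0.103]]
stamp 0.94 [282 333  31  39] [ 0.412 -0.413  0.018] [[0.393, -0.428, 0.005], [0.433, -0.394, 0.07]]
stamp 0.43 [297 221  18  33] [0.455 0.187 0.036] [[0.434, 0.168, 0.003], [0.478, 0.24, 0.067]]
tape 0.67 [321 328  51  53] [ 0.508 -0.433  0.032] [[0.464, -0.456, 0.004], [0.549, -0.368, 0.049]]
tape 0.3 [305 215   5  10] [0.456 0.202 0.087] [[0.447, 0.185, 0.002], [0.465, 0.427, 0.11]]
top [ 0.35858842 -0.01957721  1.20123892] [ 0.10455516 -0.00978187 -0.99447098] 482.1638487059373
pin_grip 0.53 [213 248  16  13] [0.453 0.205 0.088] [[0.444, 0.197, 0.06], [0.467, 0.224, 0.112]]
tube_rack 0.67 [150 224  33  31] [0.496 0.343 0.037] [[0.466, 0.32, 0.008], [0.532, 0.386, 0.104]]
stamp 0.78 [465 270  25  18] [ 0.407 -0.398  0.018] [[0.389, -0.414, 0.007], [0.429, -0.384, 0.07]]
tape 0.69 [456 220  40  39] [ 0.503 -0.411  0.043] [[0.463, -0.449, 0.007], [0.544, -0.36, 0.049]]
0.6 -0.0187 [-7.28088466e-01 -3.05604040e+00 -2.34575672e-05]
```

```bash
python3 - <<'E'
import cv2,numpy as np
a=cv2.imread("pics/side0.png");b=cv2.imread("pics/top0.png")
cv2.imwrite("pics/m0.png",np.vstack([np.hstack([cv2.resize(a,(400,300)),cv2.resize(b,(400,300))]),np.hstack([cv2.resize(a[190:270,250:357],(400,300),interpolation=2),cv2.resize(b[215:290,180:280],(400,300),interpolation=2)])]))
E
```

```text
(no output)
```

View pics/m0.png

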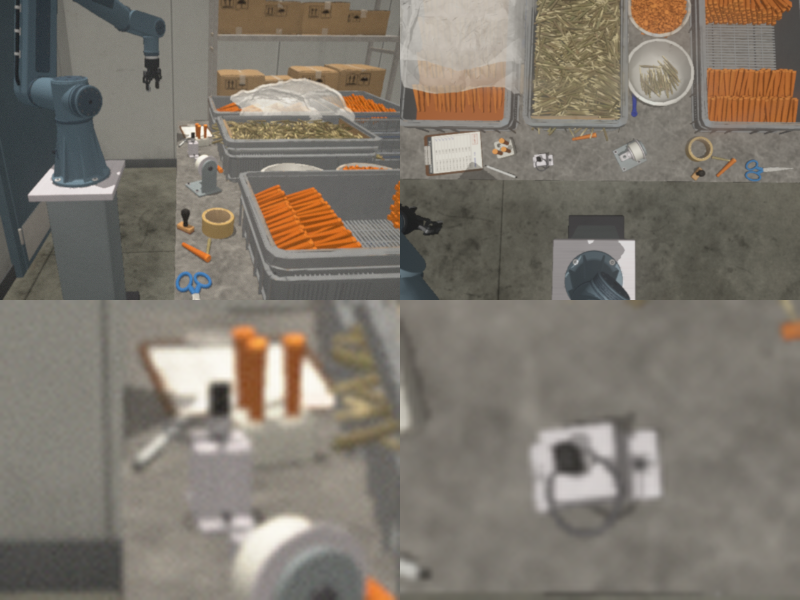

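```bash
python3 - <<'E'
import cv2,numpy as np
a=cv2.imread("pics/side0.png");b=cv2.imread("pics/top0.png")
f=lambda i,r,c:cv2.resize(i[r:r+50,c:c+66],(400,300),interpolation=cv2.INTER_CUBIC)
# crops scale 6.06 x, 6 y
cv2.imwrite("pics/m1.png",np.vstack([np.hstack([f(a,205,272),f(b,230,192)]),np.hstack([f(a,250,300),f(b,220,335)])]))
for n,(r,c) in dict(side=(250,300),top=(220,335)).items():
    z=np.load(n+"0.npz");P=z["P"][r:r+60,c:c+66]
    m=(P[...,2]>.06)&(P[...,2]<.2)
    print(n,m.sum(),np.percentile(P[m],[1,50,99],axis=0).round(3).tolist())
P=np.load("top0.npz")["P"]
print((P[230:262:1,352:392:2,2]*1000).astype(int))
E
```

```text
side 1257 [[0.452, -0.192, 0.061], [0.494, -0.174, 0.103], [0.579, -0.031, 0.139]]
top 921 [[0.451, -0.184, 0.093], [0.48, -0.145, 0.123], [0.524, -0.092, 0.14]]
[[  -2   -1    0    0    2    3    8    9  110  114  120  119  126  123
   121  134  121  124  127    3]
 [   0    0   -1   -1    6    8    7  106  114  118  122  122  126  127
   124  137  115  129  126    1]
 [   0    0   -4    4    8    7   98  116  118  121  123  127  126  129
   129  132  137  130  127 1201]
 [  -3    0    7    4    5    6   93  120  123  124  127  127  128  132
   134  126  142  126  126  131]
 [   0    3    2    7    9    9   90  117  124  127  128  125  128  131
   133  131  140  120  124  128]
 [   5    4    4    6    3    9    6  107  125  124  128  130  128  129
   133  137  135  141  129  130]
 [  10    8    6    7    8    4  113  115  122  127  130  130  130  137
   135  130  130  141  126  129]
 [  10    8   10    6    9    8  109  118  121  131  131  127  132  133
   130  134  132  140  122  128]
 [   2    9   12    5    6    9  105  119  116  131  129  132  131  132
   132  133  136  139  118
[... 1722 characters left out ...]
6    4    8    2   94  108  108  118
   114  110    7    9    3    4]
 [   5  112  111  108    8    9   13    4    8    6    9  105   99  113
   109   11    3    5    8   10]
 [  11  110  109    8    8    8   10    2    5    7    3   15   91  109
     9   11    9    5    9    8]
 [   5   99    8   11    8    7    7    6    7    5    6    1    6    5
     9   14   15    6   10    9]
 [   8    8    7    6    6    9    3    7    4   11    7   10    5    6
    11   12   10    7   10    1]
 [   7    8    7    5    9   12    4    2   10    6    3    8    5    8
     5    6    8    8    0    3]
 [   6    7    6    6    6    5    4    4    7    7    8    7    9    6
     2    9    5   -1    2    4]]
```

View pics/m1.png

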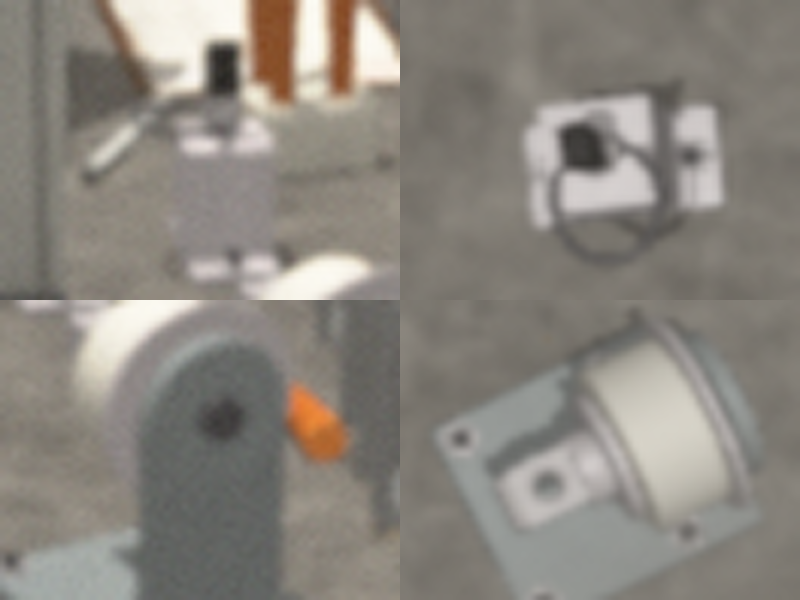

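```bash
cat >> h.py <<'E'
from scipy.spatial.transform import Rotation as Ro
def unproj(cam,u,v,z):
    m=camera_model(cam);K,R,t=[np.array(m[k]) for k in("intrinsics","R","t")]
    r=R.T@np.linalg.solve(K,[u,v,1]);o=-R.T@t
    return o+r*(z-o[2])/r[2]
def proj(cam,X):
    m=camera_model(cam);K,R,t=[np.array(m[k]) for k in("intrinsics","R","t")]
    c=(np.atleast_2d(X)@R.T+t)@K.T; return c[:,:2]/c[:,2:]
def rv(yaw,tilt=0):  # tool down, tool x = pin x at yaw; tilt>0: tips lean towards +x
    return (Ro.from_euler('z',yaw)*Ro.from_euler('y',-tilt)*Ro.from_euler('x',np.pi)).as_rotvec()
E
python3 - <<'E'
from h import *
from scipy.ndimage import map_coordinates
h=unproj("top",359.2,250.6,.109)
P=np.load("top0.npz")["P"]
Q=P[238:262,345:372].reshape(-1,3); Q=Q[(Q[:,2]>.1)&(Q[:,2]<.1135)&(np.linalg.norm(Q[:,:2]-h[:2],axis=1)<.019)]
print("hole",h,len(Q)); 
(c,s,a)=cv2.minAreaRect((Q[:,:2]*1000).astype(np.float32)); print("rect",c,s,a)
# flat's edge lines: yaw minimising the lateral spread
img=cv2.imread("pics/top0.png").astype(float).mean(2)
g=unproj("top",222.5,254.2,.110); print("grip",g)
f=np.linspace(-2.3,2.3,50); best=[]
for dx in np.arange(-4,4.1,1)/1000:
  for dy in np.arange(-4,4.1,1)/1000:
    for y in np.radians(np.arange(-90,90,3)):
      d=-np.array([np.cos(y),np.sin(y)]);n=np.array([-d[1],d[0]])
      xy=g[:2]+[dx,dy]+np.outer(.0235+.0205*np.cos(f),d)+np.outer(.0205*np.sin(f),n)
      uv=proj("top",np.c_[xy,np.full(50,.072)])
      best.append((map_coordinates(img,[uv[:,1],uv[:,0]],order=1).mean(),dx,dy,np.degrees(y)))
best.sort(); print(np.round(best[:12],3))
# ring depth points
Q=P[235:285,192:258].reshape(-1,3);Q=Q[(Q[:,2]>.066)&(Q[:,2]<.08)]; print(len(Q),Q.mean(0),Q[Q[:,0].argsort()[:5]].round(3).tolist())
E
```

```text
hole [ 0.46476858 -0.10756881  0.109     ] 130
rect (465.44732666015625, -106.71512603759766) (26.851154327392578, 35.1652717590332) 26.032590866088867
grip [0.45320082 0.2025912  0.11      ]Traceback (most recent call last):
  File "<stdin>", line 17, in <module>
  File "h.py", line 14, in proj
    m=camera_model(cam);K,R,t=[np.array(m[k]) for k in("intrinsics","R","t")]
ValueError: time passes only in moves, steps and waits
```

```bash
sed -i '2a import functools\ncamera_model=functools.cache(camera_model)' h.py
python3 - <<'E'
from h import *
from scipy.ndimage import map_coordinates
P=np.load("top0.npz")["P"]
img=cv2.imread("pics/top0.png").astype(float).mean(2)
g=unproj("top",222.5,254.2,.110)
f=np.linspace(-2.3,2.3,50); best=[]
def ring(o,y):
    d=-np.array([np.cos(y),np.sin(y)]);n=np.array([-d[1],d[0]])
    return proj("top",np.c_[o+np.outer(.0235+.0205*np.cos(f),d)+np.outer(.0205*np.sin(f),n),np.full(50,.073)])
for dx in np.arange(-3,3.1,1)/1000:
  for dy in np.arange(-3,3.1,1)/1000:
    for y in np.radians(np.arange(-90,90,3)):
      uv=ring(g[:2]+[dx,dy],y)
      best.append((map_coordinates(img,[uv[:,1],uv[:,0]],order=1).mean(),dx,dy,np.degrees(y)))
best.sort(); print(np.round(best[:10],3))
Q=P[235:285,192:258].reshape(-1,3);Q=Q[(Q[:,2]>.066)&(Q[:,2]<.08)]; print(len(Q),Q.mean(0))
b=best[0];uv=ring(g[:2]+b[1:3],np.radians(b[3]))
im=cv2.resize(cv2.imread("pics/top0.png")[230:280,192:258],(792,600),interpolation=cv2.INTER_CUBIC)
for u,v in uv: cv2.circle(im,(int((u-192+.5)*12),int((v-230+.5)*12)),2,(0,0,255),-1)
cv2.imwrite("pics/r.png",im)
q=current_joints();print(q)
for y in (15,30):
  for k in (0,180): print(y,k,solve_ik([.453,.2026,.15],rv(np.radians(y+k))))
for k in (0,180): print(k,solve_ik([.465,-.1075,.15],rv(np.radians(-65+k))),solve_ik([.45,-.075,.085],rv(np.radians(-65+k),.44*(1 if k==0 else -1))))
E
```

```text
[[1.08712e+02 3.00000e-03 3.00000e-03 1.20000e+01]
 [1.08775e+02 3.00000e-03 3.00000e-03 1.50000e+01]
 [1.09204e+02 3.00000e-03 2.00000e-03 1.20000e+01]
 [1.09233e+02 2.00000e-03 3.00000e-03 1.50000e+01]
 [1.09525e+02 3.00000e-03 2.00000e-03 9.00000e+00]
 [1.09667e+02 3.00000e-03 1.00000e-03 9.00000e+00]
 [1.10098e+02 2.00000e-03 2.00000e-03 1.20000e+01]
 [1.10218e+02 2.00000e-03 3.00000e-03 1.20000e+01]
 [1.10232e+02 3.00000e-03 0.00000e+00 6.00000e+00]
 [1.10444e+02 3.00000e-03 1.00000e-03 6.00000e+00]]
106 [0.43685803 0.20084024 0.07350783]
[ 8.96710991e-01  1.80765990e-01  1.60702173e+00  2.25359955e-05
  1.35379879e+00 -2.06319068e-01]
15 0 [ 1.80884504e-01  9.70061934e-02  1.87727429e+00 -4.44089210e-16
  1.16731217e+00  1.48988144e+00]
15 180 [ 0.1808845   0.09700619  1.87727429  0.          1.16731217 -1.65171121]
30 0 [ 1.80884504e-01  9.70061934e-02  1.87727429e+00 -4.44089210e-16
  1.16731217e+00  1.22808206e+00]
30 180 [ 0.1808845   0.09700619  1.87727429  0.          1.16731217 -1.9135106 ]
0 [-0.47659231  0.05431329  1.92318693  0.          1.16409244  2.22866803] [-0.18049106  0.04090468  2.17508214 -0.54375855  0.73634275  2.89795243]
180 [-0.47659231  0.05431329  1.92318693  0.          1.16409244 -0.91292462] [-0.18049106  0.04090468  2.17508214 -0.54375855  0.73634275 -0.24364023]
```

View pics/r.png

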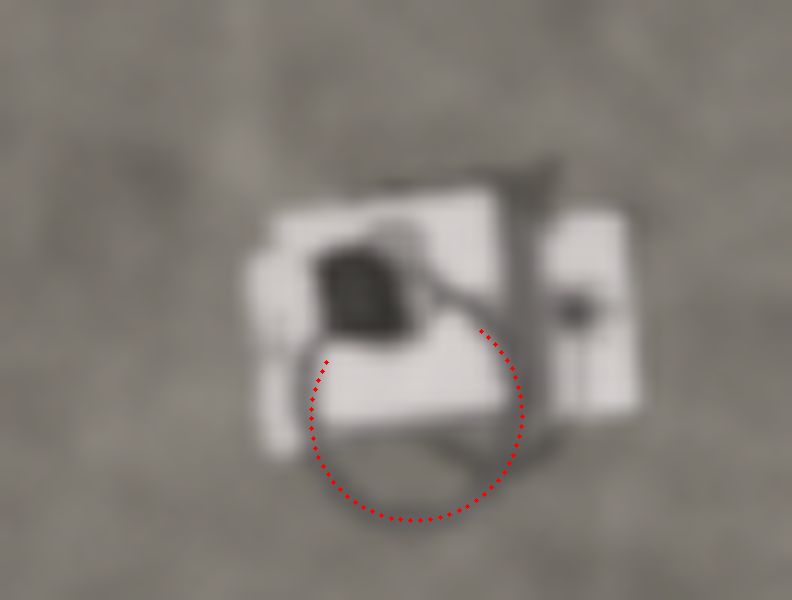

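```bash
python3 - <<'E'
from h import *
U=lambda x,y,z:unproj("top",192+x/12-.5,230+y/12-.5,z).round(4)
print("block",U(388,303,.062),"grip top",U(358,290,.11),"ring c",U(407,415,.072), "grip mid",U(365,293,.105))
P=np.load("side0.npz")["P"]; I=cv2.imread("pics/side0.png").mean(2)
m=(I[205:230,295:320]<70); v,u=np.nonzero(m); print(u.min()+295,u.max()+295,v.min()+205,v.max()+205,np.median(P[205:230,295:320][m],0))
uc=u.mean()+295; print("side x at y=.204:",[ (uc,) ])
# side line: ray through grip centre, intersect z=.096
print(unproj("side",uc,v.mean()+205,.096))
# block in side picture: front face edges at rows ~ 235-245
J=cv2.imread("pics/side0.png").mean(2)[232:250].mean(0); print(J[292:325].astype(int))
# block top points
P=np.load("top0.npz")["P"]; Q=P[235:275,205:245].reshape(-1,3); Q=Q[abs(Q[:,2]-.061)<.006]; print(cv2.minAreaRect((Q[:,:2]*1000).astype(np.float32)))
E
```

```text
block [0.4561 0.2092 0.062 ] grip top [0.4544 0.2053 0.11  ] ring c [0.4334 0.2028 0.072 ] grip mid [0.4543 0.205  0.105 ]
307 310 213 220 [0.45605284 0.2011605  0.09728287]
side x at y=.204: [(np.float64(308.3703703703704),)]
[0.45714735 0.20495764 0.096     ]
[134 135 135 135 133 134 133 133 133 133 135 138 141 143 141 141 141 138
 134 137 144 146 147 147 143 134 125 123 128 133 137 141 143]
((454.4520568847656, 207.89894104003906), (42.20685958862305, 42.76437759399414), 7.49365234375)
```

```bash
python3 - <<'E'
from h import *
o=rv(np.radians(9+180)); g=[.455,.206]
move_ptp([*g,.17],o)
move_straight([*g,.081],speed=.12,f_stop=8)
print(current_tool_pos(),current_force()); clamp(40); print(current_finger_gap(),current_grip_force(),current_force(),current_t())
im,d=grab_frame("top");a=im;b,_=grab_frame("side")
print(move_straight([*g,.235],speed=.12),current_force(),current_finger_gap(),current_t())
a2,_=grab_frame("top");b2,_=grab_frame("side")
f=lambda i,r,c:cv2.resize(i[r:r+60,c:c+80],(400,300),interpolation=cv2.INTER_CUBIC)
cv2.imwrite("pics/g.png",np.vstack([np.hstack([f(b,185,270),f(a,220,180)]),np.hstack([f(b2,165,270),f(a2,220,180)])]))
E
```

```text
[0.45557499 0.20626816 0.08163152] [-0.04105599  0.56986805 -1.12501599]
0.012238098525226964 39.819592237472534 [-0.50521155  0.06216656  1.81727946] 3.5333
False [-0.45253896  0.78078335 -2.13663555] 0.012452237376955484 5.0667
```

View pics/g.png

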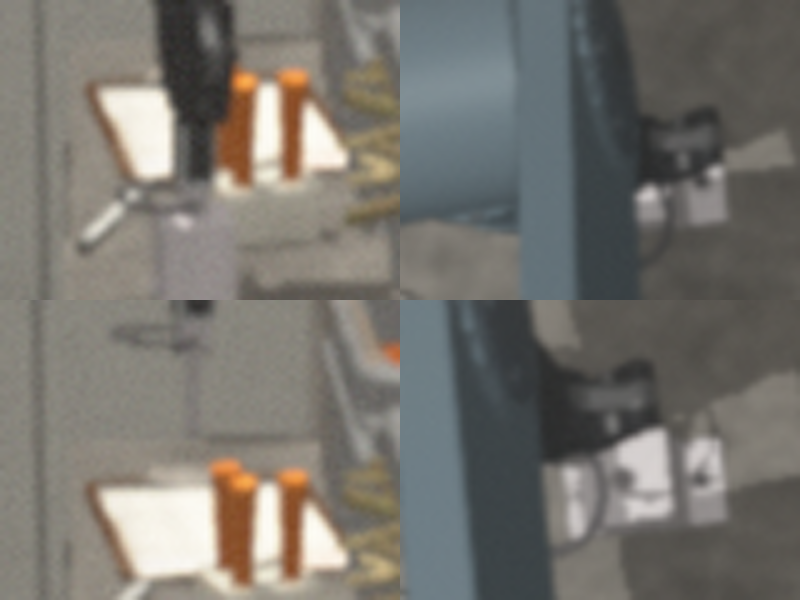

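```bash
python3 - <<'E'
from h import *
im,d=grab_frame("top"); I=im.astype(float).mean(2)
w=np.clip(110-I[250:262,219:232],0,None); print(I[250:262,219:232].astype(int))
v,u=np.mgrid[250:262,219:232]; u,v=(w*u).sum()/w.sum(),(w*v).sum()/w.sum(); print(u,v,unproj("top",u,v,.062))
# hole centroid likewise from the first picture
I=cv2.imread("pics/top0.png").astype(float).mean(2); print(I[246:256,354:365].astype(int))
w=np.clip(140-I[248:254,357:362],0,None);v,u=np.mgrid[248:254,357:362];u,v=(w*u).sum()/w.sum(),(w*v).sum()/w.sum();print(u,v,unproj("top",u,v,.109))
o=rv(np.radians(-65+180))
move_ptp([.465,-.1075,.235],o); print(current_tool_pos(),current_t(),current_joints())
p=current_tool_pos(); move_straight([.465,-.1075,.205],speed=.1)
a2,_=grab_frame("top");b2,_=grab_frame("side")
f=lambda i,r,c:cv2.resize(i[r:r+60,c:c+80],(400,300),interpolation=cv2.INTER_CUBIC)
cv2.imwrite("pics/h.png",np.hstack([f(b2,215,290),f(a2,215,320)])); cv2.imwrite("pics/hs.png",b2)
E
```

```text
[[ 80 102 122 141 168 199 207 208 209 210 208 208 207]
 [105 127 141 149 172 200 208 209 209 209 208 209 208]
 [102 122 140 148 165 191 201 206 209 209 209 209 209]
 [101 115 137 140 140 153 172 190 204 207 209 210 210]
 [106 109 129 127 114 112 128 160 191 205 210 211 210]
 [111 104 117 116 104 100 106 137 180 204 210 212 210]
 [114 102 109 116 107 100 108 139 181 205 210 211 210]
 [116 102 114 125 118 111 121 150 183 198 201 200 199]
 [120 103 115 135 136 132 137 148 162 168 169 168 168]
 [120 103 116 140 146 151 163 168 170 170 165 161 168]
 [110 101 120 142 149 164 188 200 203 201 194 186 196]
 [108 104 126 144 148 157 182 206 210 209 207 204 206]]
220.47392290249434 254.4331065759637 [0.4567589  0.21712908 0.062     ]
[[117 135 157 170 179 184 188 189 181 170 181]
 [145 165 179 182 182 181 183 187 185 180 183]
 [178 184 183 172 159 150 159 173 184 183 181]
 [189 188 176 152 127 119 128 151 175 185 181]
 [190 186 169 136 114 114 119 140 172 187 183]
 [187 185 169 138 124 130 137 145 172 188 188]
 [185 187 178 155 148 149 152 161 180 188 188]
 [180 187 186 176 169 166 169 177 185 185 179]
 [176 186 191 189 187 185 185 183 179 170 158]
 [169 180 189 191 190 186 179 169 158 154 151]]
358.80530973451323 249.90265486725662 [ 0.46635492 -0.10666561  0.109     ]
[ 0.46509737 -0.10672615  0.23492341] 6.4083 [-4.75313705e-01 -4.64123583e-02  1.84049231e+00  4.53946650e-04
  1.34777623e+00 -9.13566075e-01]
```

View pics/h.png

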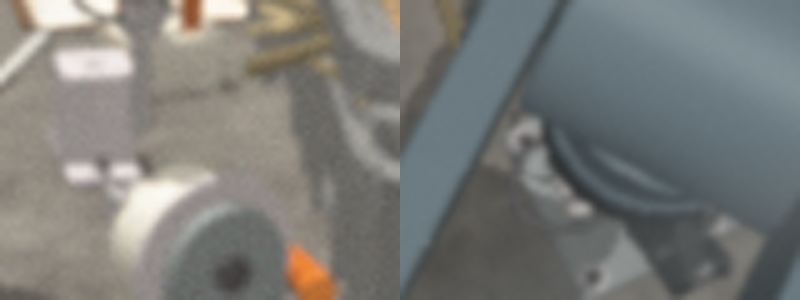

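```bash
python3 - <<'E'
from h import *
c=np.array([.4664,-.1088]); offs=[(0,0)]+[(r*np.cos(a),r*np.sin(a)) for r,n in((.0016,6),(.003,8)) for a in np.arange(n)*2*np.pi/n]
for k in offs[:10]:
    xy=c+k
    move_straight([*xy,.183],speed=.08)
    s=move_straight([*xy,.166],speed=.04,f_stop=6); z=current_tool_pos()
    print(np.round(k,4),s,np.round(z,4),np.round(current_force(),1),np.round(current_moment(),2),round(current_t(),2))
    if z[2]<.1715: break
E
```

```text
[0 0] False [ 0.4663 -0.1088  0.1658] [-0.7  0.2 -0.9] [ 0.02 -0.01  0.05] 7.96
```

```bash
python3 - <<'E'
from h import *
for z in (.15,.135,.1265):
    s=move_straight([.4664,-.1088,z],speed=.04,f_stop=10)
    print(s,np.round(current_tool_pos(),4),np.round(current_force(),1),np.round(current_moment(),2),round(current_t(),2))
    if s: break
b,_=grab_frame("side");a,_=grab_frame("top")
f=lambda i,r,c:cv2.resize(i[r:r+60,c:c+80],(400,300),interpolation=cv2.INTER_CUBIC)
cv2.imwrite("pics/i.png",np.hstack([f(b,225,290),f(a,215,320)]))
E
```

```text
False [ 0.4664 -0.1088  0.1498] [-0.4  0.3 -1.7] [ 0.    0.03 -0.02] 8.51
False [ 0.4665 -0.1088  0.1348] [ 0.6  0.6 -0.2] [-0.06 -0.02  0.03] 9.03
True [ 0.4667 -0.1089  0.1279] [-1.4 -0.2  5.2] [ 0.12  0.14 -0.01] 9.29
```

View pics/i.png

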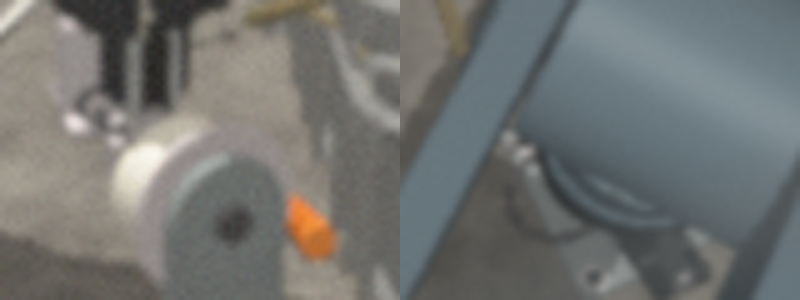

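```bash
python3 - <<'E'
from h import *
open_gripper(); p=current_tool_pos()
move_straight([p[0],p[1],.23],speed=.15); clamp(20)
q=current_joints(); q[0]+=.75; move_joints(q)
print(current_t())
b,_=grab_frame("side");a,d,P=cloud("top")
f=lambda i,r,c:cv2.resize(i[r:r+60,c:c+80],(400,300),interpolation=cv2.INTER_CUBIC)
cv2.imwrite("pics/j.png",np.hstack([f(b,225,290),f(a,215,320)]));cv2.imwrite("pics/j_top.png",a)
Q=P[225:265,335:362].reshape(-1,3);Q=Q[(Q[:,2]>.113)&(Q[:,2]<.17)];print(len(Q),Q[:,2].max(),np.round(Q[Q[:,1]>-.09].mean(0),4),(Q[:,1]>-.09).sum())
yaw=np.radians(-65);X=np.array([np.cos(yaw),np.sin(yaw)]);h=np.array([.4667,-.1089])
for s,z in((-.040,.17),(-.04,.125),(-.036,.08)): print(solve_ik([*(h+s*X),z],rv(yaw+np.pi,-.44)))
E
```

```text
13.0083
130 0.16158974586303465 [ 0.4563 -0.0749  0.122 ] 52
[-0.17445545 -0.12856952  2.12304013 -0.44892112  0.93398055 -0.37957485]
[-0.17445545 -0.04532339  2.15553505 -0.49214095  0.83076963 -0.31165238]
[-0.18309059  0.05547732  2.17364715 -0.55100172  0.72404895 -0.23603507]
```

View pics/j.png

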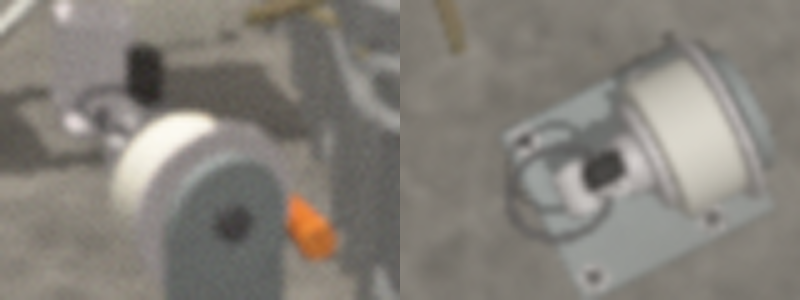

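```bash
python3 - <<'E'
from h import *
yaw=np.radians(-65);X=np.array([np.cos(yaw),np.sin(yaw)]);h=np.array([.4667,-.1089]);o=rv(yaw+np.pi,-.44)
move_ptp([*(h-.044*X),.19],o)
for s,z in((-.041,.135),(-.041,.115),(-.04,.106),(-.038,.098),(-.036,.092),(-.035,.086),(-.034,.081)):
    st=move_straight([*(h+s*X),z],speed=.06,f_stop=15)
    print(st,np.round(current_tool_pos(),4),np.round(current_force(),1),round(current_t(),2))
    if st: break
move_straight([*(h-.085*X),.19],speed=.15)
q=current_joints(); q[0]+=.6; move_joints(q)
b,_=grab_frame("side");a,_=grab_frame("top")
f=lambda i,r,c:cv2.resize(i[r:r+60,c:c+80],(400,300),interpolation=cv2.INTER_CUBIC)
cv2.imwrite("pics/k.png",np.hstack([f(b,225,290),f(a,215,320)])); print(current_t())
E
```

```text
False [ 0.4497 -0.0718  0.1354] [ 0.1 -0.   0.3] 15.34
False [ 0.4489 -0.0716  0.1143] [-0.2  0.7 -0.2] 15.82
False [ 0.4494 -0.0727  0.1054] [ 0.3 -0.2  0.2] 16.12
False [ 0.4502 -0.0745  0.0974] [-0.2  0.4  0.3] 16.41
False [ 0.4511 -0.0763  0.0915] [ 0.7  0.2 -0.6] 16.67
False [ 0.4516 -0.0772  0.0855] [-0.   0.3 -0.2] 16.92
False [ 0.452  -0.0781  0.0806] [-0.   0.3  0.7] 17.17
19.2083
```

View pics/k.png

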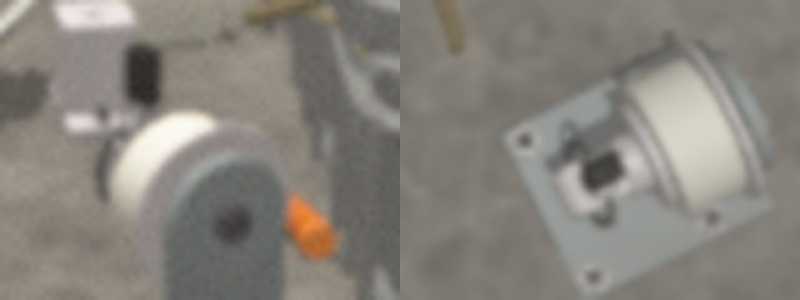

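```bash
python3 - <<'E'
from h import *
yaw=np.radians(-65);X=np.array([np.cos(yaw),np.sin(yaw),0]);Y=np.array([-X[1],X[0],0]);Z=np.array([0,0,1.])
h=np.array([.4665,-.1078,.118])
b,_=grab_frame("side");a,d,P=cloud("top")
Q=P[240:255,345:372].reshape(-1,3);Q=Q[(Q[:,2]>.144)&(Q[:,2]<.18)&(Q[:,1]>-.125)];print(len(Q),np.median(Q,0))
f=lambda i,r,c:cv2.resize(i[r:r+60,c:c+80],(400,300),interpolation=cv2.INTER_CUBIC)
ims=[f(b,225,290),f(a,215,320)]; ims2=[i.copy() for i in ims]
t=np.linspace(-2.3,2.3,60)
for th,col in((0,(0,0,255)),(.4,(0,255,0))):
    D=-np.sin(th)*X-np.cos(th)*Z
    W=h+np.outer(.0235+.0205*np.cos(t),D)+np.outer(.0205*np.sin(t),Y)
    for im,c,(r,cc) in zip(ims2,("side","top"),((225,290),(215,320))):
        for u,v in proj(c,W): cv2.circle(im,(int((u-cc+.5)*5),int((v-r+.5)*5)),1,col,-1)
cv2.imwrite("pics/l.png",np.vstack([np.hstack(ims),np.hstack(ims2)]))
E
```

```text
50 [ 0.46492632 -0.10778348  0.1547436 ]
```

View pics/l.png

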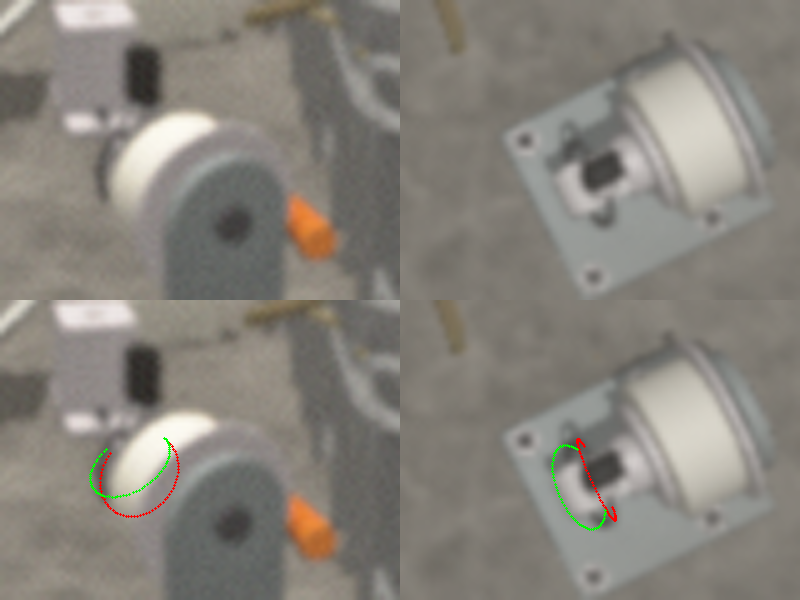

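```bash
python3 -c "
from h import *
print(hand_in(),current_t())"
```

```text
the job is handed in; nothing more can be done
the job is handed in; nothing more can be done
```

The job is handed in: the pin's collar is on the spindle, the ring looks snapped shut underneath in both camera views, and I kept the arm clear of the rack, stamp and tape; the last clock reading was 19.2 s and no verdict came back.

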